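# Hang the amplifier module on its shoulder screw

## Robot

A 6-joint arm with a two-finger parallel gripper is mounted at the origin on a cart in front of the work surface, level with it; the furniture and walls round the work are solid. World frame = base frame: x ahead of the robot, y to its left, z up, the work surface at z = 0. Lengths are in mm, angles in rad, forces in N, time in s.
With the tool pointing down it reaches from about 375 to 975 mm from the base axis. Payload 3.8 kg.
Tool frame: the origin (TCP) lies between the finger pads; the fingertips stand 22 mm ahead of it and the grasp point (between the pads) lies 3 mm ahead of it; z points along the fingers, y is the line along which they close (so a half turn about z gives the same grasp; the last joint's range is limited). The gripper opens to 85 mm and grips with 20 to 120 N. Pads are 22 mm wide; open, the fingers measure 114 mm over their backs; the gripper's body (76 mm by 85 mm) begins 54 mm behind the grasp point. The pads swing forward as they close: fully open they stand 13 mm farther back than shut.
Start: joints at [-1.193, 0.264, 1.604, -0, 1.274, -0.037], TCP at [272.024, -617.755, 253.28] pointing down, gripper open.
Joint ranges: [-2.63, 2.63], [-0.94, 2.18], [0.31, 2.57], [-1.31, 4.45], [0, 2.66], [-2.55, 2.55]. Speed limits (rad/s): [2.57, 2.57, 3.14, 3.14, 3.14, 3.14].

## Interface

Orientations are given as a unit quaternion [w, x, y, z].
In Python, from cell import monitor, optics, ticket gives the robot as it stands.
- The arm moves only by the tool step_arm, never from a script. Its argument "deltas" is a list of rows, each a list of 2 entries, a list of its own where there are three numbers: the shift along the world's x, y, z in cm, then the turn about the world's z in degrees. A call has 1 to 12 rows; each row is the pose to reach, as a shift and turn from the pose commanded when the call began; what a row does not reach only later rows make up. A row lasts 1/8 s, in which the tool goes at most 62.5 mm and 10.7 degrees, less where a joint would pass 70% of its speed; a pose out of reach is approached as far as the arm can. A call with a gripper value outside its range is refused whole. "fingers" is the finger opening in cm, from 0 to 8.54, set as the call begins (left out, the last holds). The fingers move at their own pace and stop on an object; "newtons" is the grip in N (left out, the last holds). Time passes only in rows, so rows that repeat a pose let the fingers close. It gives the time, the measured TCP pose, the force, the opening and the grip force at its end, in the units of the state.
- monitor.read_state(): the state, without advancing time (a new reading comes with each control period).
- optics.capture(name): name is "scene" or "side" or "wrist"; returns (picture, depth): 384x512x3 uint8, blue, green, red; 384x512 float32, mm along the optical axis (not along the pixel's ray), 0 where there is no reading.
- optics.get_calibration(name): a dict with "intrinsics" (3x3 intrinsics, pixels), "R" (3x3) and "t" (3): a world point X has camera coordinates R X + t; the wrist camera has in their place "mount" (4x4, takes a point from camera to tool coordinates, whose origin is the TCP and whose axes are the flange's). Camera axes: x right, y down, z forward; pixel columns grow to the right and rows downward; lengths in mm; the calibration is good to about 2 mm. A picture is of the moment at which its call begins: read the wrist's pose just before it. get_calibration takes no time and is no camera call.
- ticket.sign_off(): hands the job in; it is judged then, once.
The state is a dict: "t": time; "q": joint angles; "qvel": joint speeds; "effort": joint torques, N m; "eef_pos": TCP position; "tcp_rot": TCP orientation; "force": force on the tool from outside, world axes, zero at the start; "moment": the same for the moment, N m; "opening": finger opening in mm; "gripper_force": force on a finger pad.
Only numpy, scipy, OpenCV 4.12 (cv2) and the standard library are available. Lean on these libraries where they do the work, as an engineer would, in place of code of your own. Each camera call takes 0.05 s, during which the arm holds its last target. There are 200 camera calls.

## Task

Hang the amplifier module on the sloped stand: pass the round part of the keyhole in its back plate over the screw head until the plate lies flat on the panel, then pull the module down the slope until the screw is right at the end of the narrow slot, and let go. The screw is not exactly in the middle of the panel, so feel for it gently and never press, bump or pull the module hard against the stand; leave the other things where they are.

Things in the scene. Friction and masses are not known exactly. Their poses are not given: they have to be found in the camera images.
- stand: Grey mounting stand fixed to the desk, about 100 mm high; foot plate 190 mm (x) by 170 mm (y), origin at the centre of its underside. It carries the sloped panel and the screw.
- panel: Flat face of the stand, 210 mm along the slope, 170 mm wide, rising at 25 degrees away from the robot. Origin on the face in the middle of a short black cross slot, 75 mm from the upper edge, 70 mm above the desk. x up the slope, y to the left along the cross slot, z out of the face.
- slot_mid (a point): Middle of the cross slot (the panel's origin). A steel shoulder screw stands along the panel's z in the slot: x = 0, y anywhere from -15 to +15 mm, not measured: find it by feel or by eye. It is clamped fast. Neck 7 mm in diameter; head 14 mm in diameter, its underside 6.5 mm and top 11.5 mm above the face.
- module: Amplifier module, about 0.25 kg: back plate 120 (x) by 80 (y) by 4.5 mm, flat on the desk at the start; on it a grey box 60 (x) by 40 (y) mm, 4.5 to 44.5 mm above the underside, centred at x = -28 mm (two sockets stick out 12 mm at its -x end). Origin: centre of the underside; z to the box side; x to the keyhole end, which goes uppermost. Grip the box across its 40 mm width.
- hole (a point): Centre of the round part of the keyhole, on the underside of the module's back plate, 24 mm from its origin along +x. The hole is 18 mm in diameter and goes through the plate.
- seat (a point): Where the screw's axis passes when the module hangs home: the closed end of the narrow slot, on the underside of the back plate, 47 mm from its origin along +x. The slot is 9 mm wide and runs from the round hole towards +x; from hole to seat is 23 mm.
- screw_tin: Bystander: round open tin of small screws, 64 mm across, 23 mm high. Origin at the centre of its underside.
- hex_driver: Bystander: T-handle hex driver lying flat, 162x85x17 mm. Origin at the centre of its underside.
- cover_glass_box: Bystander: small square box, 33x33x17 mm. Origin at the centre of its underside.
- dropper: Bystander: small dropper bottle, 34 mm across, 102 mm high. Origin at the centre of its underside.
- timer: Bystander: flat bench timer, 67x72x27 mm. Origin at the centre of its underside.
- notebook: Bystander: hardback notebook lying flat, 212x156x17 mm. Origin at the centre of its underside.

How it is judged (in metres and radians):
On the way:
1. the plate lies flat on the panel with the screw head through the round part of the keyhole (z of each of seat, hole in the frame of panel below 0.003 m and angle between the z axis of module and the z axis of panel, either way round below 0.08 rad and x of hole in the frame of panel between -0.006 and 0.006 m and y of hole in the frame of panel between -0.021 and 0.021 m), for 0.1 s.
At the end, for the whole second after the job is handed in: the module hangs released and at rest, plate flat on the panel (within 3 mm and 0.08 rad), slot end within 3 mm of the screw along the slope, seat point within 17.5 mm of the panel's middle sideways, plate within 0.2 rad of square to the panel (z of each of seat, hole in the frame of panel below 0.003 m and angle between the z axis of module and the z axis of panel, either way round below 0.08 rad and x of seat in the frame of panel between -0.003 and 0.003 m and y of seat in the frame of panel between -0.0175 and 0.0175 m and angle between the x axis of module and the x axis of panel, either way round below 0.2 rad and linear speed of module below 0.01 m/s and contact force between the fingers and module below 0.1 N); the robot touches nothing.
It fails at once if the module is pressed, bumped or pulled against the stand or its screw with more than 30 N (contact force between module and stand above 30 N).
It fails at once if a bystander is moved by more than 30 mm (distance of any of screw_tin, hex_driver, cover_glass_box, dropper, timer, notebook from where it was at the start of the episode above 0.03 m).
It also fails if it takes over 61 s, if anything falls off the work surface, if the arm or the gripper's body presses on something with over 40 N, if the wrist force passes 120 N, or if a joint passes its speed limit or range.

## Working session

There is one attempt and no reset: what is moved stays moved. The work goes in short steps, Python scripts to look and compute and a tool call to move; the robot and the scene stay as the last step left them, time stands still between calls to the robot, and variables do not carry over. Pictures are saved under pics/ and viewed, at most 11 in all, crops included, and the job is handed in when it is done.

Besides the shell and the picture viewer there is one more tool, called after "Request:" in YAML: its name, and indented under it one key for each argument. step_arm: Moves the arm, as the interface text tells. Its arguments: {"type":"object","properties":{"deltas":{"type":"array"},"fingers":{"type":"number"},"newtons":{"type":"number"}},"required":["deltas"]}

```bash
mkdir -p pics; ls; python3 - <<'E'
from cell import monitor, optics
import cv2,numpy as np
s=monitor.read_state();print(s)
for n in ("scene","side"):
    p,d=optics.capture(n);cv2.imwrite(f"pics/{n}0.png",p);np.savez(f"pics/{n}0.npz",p=p,d=d)
    print(n,optics.get_calibration(n))
print(optics.get_calibration("wrist"))
E
```

```text
pics
{'t': 0.0, 'q': array([-1.19290473e+00,  2.64763406e-01,  1.60539937e+00,  1.51192899e-05,
        1.27369424e+00, -3.68823339e-02]), 'qvel': array([ 0.00088087,  0.00023717,  0.00071128, -0.0011079 , -0.00140389,
        0.00053269]), 'effort': array([ 2.20130845e-03, -5.15105939e+01, -3.67313325e+01, -2.01613796e-05,
        1.29022033e-02,  1.71514796e-05]), 'eef_pos': array([ 271.77149445, -617.11520912,  251.94136354]), 'tcp_rot': array([-1.11699102e-03,  9.78572118e-01,  2.05901258e-01, -1.84987196e-04]), 'force': array([-0.2641217 , -0.74225061,  0.96449165]), 'moment': array([-0.03292883,  0.03931798,  0.01984413]), 'gripper_force': 0.0, 'opening': 84.97246842913923}
scene {'intrinsics': array([[409.79786482,   0.        , 248.768127  ],
       [  0.        , 409.79786482, 191.50796564],
       [  0.        ,   0.        ,   1.        ]]), 'R': array([[-0.47013606, -0.88254551, -0.00924697],
       [-0.57674666,  0.31513251, -0.75369409],
       [ 0.66808336, -0.34900561, -0.65716033]]), 't': array([229.96735775, 389.45480285, 982.34215853])}
side {'intrinsics': array([[
[... 213 characters left out ...]
      [-7.50485696e-02, -4.64058543e-01, -8.82619613e-01],
       [ 1.40017675e-01,  8.71442833e-01, -4.70087694e-01]]), 't': array([-584.00279234,   89.48495288, 1358.69397372])}
{'intrinsics': array([[325.21731459,   0.        , 258.55990392],
       [  0.        , 325.21731459, 190.58582645],
       [  0.        ,   0.        ,   1.        ]]), 'mount': array([[-1.18266150e-03, -9.46584041e-01, -3.22455042e-01,
         8.34670395e+01],
       [ 9.99999239e-01, -1.00630663e-03, -7.13608964e-04,
         8.21712808e-01],
       [ 3.51002212e-04, -3.22455641e-01,  9.46584511e-01,
        -1.21941822e+02],
       [ 0.00000000e+00,  0.00000000e+00,  0.00000000e+00,
         1.00000000e+00]])}
```

View pics/scene0.png

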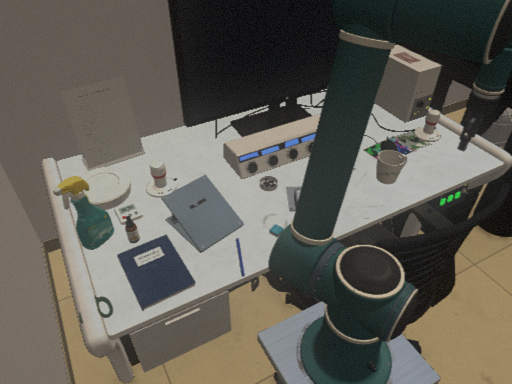

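View pics/side0.png

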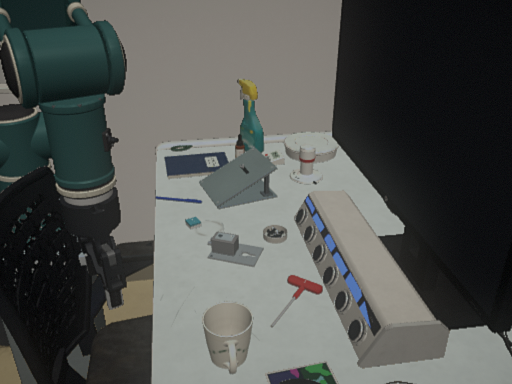

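The scene view shows the stand at about (203,212), with the module at (297,198) partly hidden by the arm. The side view shows the module at (235,248), box end towards the robot, the stand at (240,178), and the screw near (246,170).

```bash
cat > h.py <<'E'
import numpy as np,cv2
from cell import monitor,optics
from scipy.spatial.transform import Rotation as Ro
def pose():
    s=monitor.read_state();q=s["tcp_rot"];T=np.eye(4);T[:3,:3]=Ro.from_quat([q[1],q[2],q[3],q[0]]).as_matrix();T[:3,3]=s["eef_pos"];return T
def cam(n,T=None):
    """K and camera->world 4x4"""
    c=optics.get_calibration(n)
    if n=="wrist": return c["intrinsics"],T@c["mount"]
    M=np.eye(4);M[:3,:3]=c["R"];M[:3,3]=c["t"];return c["intrinsics"],np.linalg.inv(M)
def cloud(d,K,M):
    v,u=np.mgrid[:d.shape[0],:d.shape[1]]
    P=np.stack([(u-K[0,2])/K[0,0]*d,(v-K[1,2])/K[1,1]*d,d],-1)
    W=P@M[:3,:3].T+M[:3,3];W[d<=0]=np.nan;return W
def plane(P):
    for _ in range(5):
        c=P.mean(0);n=np.linalg.svd(P-c,full_matrices=False)[2][2];n*=np.sign(n[2]);r=(P-c)@n
        P=P[abs(r)<max(1.5,2*np.median(abs(r)))]
    return c,n,len(P)
E
python3 - <<'E'
from h import *
for n,boxes in (("side",{"panel":(190,140,285,210),"mod":(200,225,270,270)}),("scene",{"panel":(165,178,245,248)})):
    z=np.load(f"pics/{n}0.npz");K,M=cam(n);W=cloud(z["d"],K,M)
    for k,(a,b,c,d) in boxes.items():
        P=W[b:d,a:c].reshape(-1,3);P=P[np.isfinite(P[:,0])]
        if k=="panel":
            Q=P[(P[:,2]>25)&(P[:,2]<95)];
            c0,nn,m=plane(Q);Q=Q[abs((Q-c0)@nn)<2]
            print(n,k,c0,nn,m,"tilt",np.degrees(np.arccos(nn[2])),"yaw",np.degrees(np.arctan2(-nn[1],-nn[0])))
            x=np.array([nn[2]*-nn[0],nn[2]*-nn[1],nn[0]**2+nn[1]**2]);x/=np.linalg.norm(x);y=np.cross(nn,x)
            e=(Q-c0)@np.stack([x,y],1);print(np.percentile(e,[1,99],axis=0),x,y)
        else:
            for lo,hi in ((2,9),(40,50)):
                Q=P[(P[:,2]>lo)&(P[:,2]<hi)];print(n,k,lo,len(Q),np.median(Q,0),cv2.minAreaRect(Q[:,:2].astype(np.float32)))
E
```

```text
side panel [571.19837306 103.42885496  57.40374095] [-0.39382656 -0.06680251  0.91675409] 1042 tilt 23.543927434096698 yaw 9.627116783191125
[[-78.51989977 -68.00809522]
 [ 89.01401294  96.95165336]] [0.90384344 0.15331372 0.39945204] [-1.67235377e-01  9.85916999e-01 -6.93889390e-18]
side mod 2 512 [ 533.26116448 -223.68131127    3.53559995] ((514.86328125, -181.4287109375), (198.49151611328125, 186.69505310058594), 80.42517852783203)
side mod 40 223 [ 492.03329717 -203.81481666   43.11396473] ((492.35284423828125, -201.66163635253906), (45.159061431884766, 59.498294830322266), 66.09651184082031)
scene panel [561.53659057 126.32511506  59.34036537] [-0.40092732 -0.09854189  0.91079459] 1507 tilt 24.384610587041827 yaw 13.80871952531534
[[-82.1333722  -86.81669244]
 [ 84.77612333  80.54299116]] [0.88447077 0.21738959 0.41285981] [-0.23868125  0.97109797  0.        ]
```

Request:
step_arm:
  deltas:
    - [[3,5,0],-6]
    - [[6,11,0],-12]
    - [[9,17,0],-18]
    - [[12,23,0],-24]
    - [[15,29,0],-32]
    - [[18,35,-1],-40]
    - [[21,40,-3],-46]
    - [[22,41.5,-6],-48]
    - [[22,41.5,-6],-48]
    - [[22,41.5,-6],-48]
    - [[22,41.5,-6],-48]
  fingers: 8.5
  newtons: 25

```text
t: 1.48
eef_pos: [492.3, -204.2, 194.5]
tcp_rot: [0.0, 0.978, -0.211, 0.001]
force: [-0.9, 0.8, 0.2]
opening: 85.4
gripper_force: 0.0
```

```bash
python3 - <<'E'
from h import *
s=monitor.read_state();print(s["t"],s["eef_pos"],s["tcp_rot"],s["qvel"].max())
T=pose();p,d=optics.capture("wrist");cv2.imwrite("pics/w1.png",p);np.savez("pics/w1.npz",p=p,d=d,T=T)
K,M=cam("wrist",T);W=cloud(d,K,M)
for lo,hi in ((2.5,8),(40,50)):
    m=((W[...,2]>lo)&(W[...,2]<hi)).astype(np.uint8);m=cv2.morphologyEx(m,cv2.MORPH_OPEN,np.ones((3,3)))
    n,l,st,c=cv2.connectedComponentsWithStats(m)
    for i in range(1,n):
        if st[i,4]>1000:
            Q=W[l==i];print(lo,st[i],np.median(Q[:,2]),cv2.minAreaRect(Q[:,:2].astype(np.float32)))
E
```

```text
1.475 [ 492.3118806  -204.17715207  194.51192373] [ 4.21014627e-04  9.77593105e-01 -2.10500800e-01  9.78333809e-04] 0.004053747183163922
2.5 [ 212   76   89  128 7090] 5.859516336692678 ((518.0276489257812, -210.94400024414062), (80.11463928222656, 120.20460510253906), 63.16930389404297)
40 [ 229  148   48   67 2954] 46.13114521136956 ((493.4679260253906, -198.45269775390625), (40.016845703125, 59.60373306274414), 63.22159194946289)
```

View pics/w1.png

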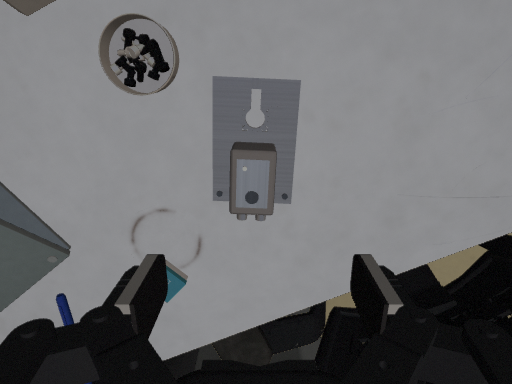

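The wrist view shows the module's plate at (212–300, 76–204), keyhole hole at (255,118) and box at (253,180). The tin at (139,53) is clear of it. Next I'll look at the panel.

Request:
step_arm:
  deltas:
    - [[1,4,2],5]
    - [[2,9,4],10]
    - [[4,14,5],16]
    - [[5,20,5],22]
    - [[6.5,26,5],28]
    - [[7.5,31,5],34]
    - [[8,33,5],37]
    - [[8,33,5],37]
    - [[8,33,5],37]
    - [[8,33,5],37]

```text
t: 2.78
eef_pos: [572.0, 125.6, 243.4]
tcp_rot: [0.0, 0.994, 0.11, -0.0]
force: [-1.4, -0.7, -0.2]
opening: 84.6
gripper_force: 0.0
```

```bash
python3 - <<'E'
from h import *
for i in range(4):
    s=monitor.read_state();T=pose();p,d=optics.capture("wrist")
    print(s["t"],s["eef_pos"],s["tcp_rot"])
    np.savez(f"pics/w2_{i}.npz",p=p,d=d,T=T)
cv2.imwrite("pics/w2.png",p)
K,M=cam("wrist",T);W=cloud(d,K,M)
g=W[(W[...,2]>25)&(W[...,2]<95)]
c0,n,m=plane(g);print(c0,n,m,np.degrees(np.arccos(n[2])),np.degrees(np.arctan2(-n[1],-n[0])))
E
```

```text
2.775 [571.98790956 125.63977212 243.40349577] [ 1.88766949e-04  9.93933278e-01  1.09984560e-01 -2.23584394e-06]
2.825 [571.98366652 125.76534142 243.36521555] [1.36915986e-04 9.93923392e-01 1.10073936e-01 6.34899297e-06]
2.875 [571.97170553 125.98083833 243.3488721 ] [ 7.26653251e-05  9.93910500e-01  1.10190346e-01 -6.78557380e-06]
2.925 [572.00652411 126.19241177 243.38084725] [5.78649944e-05 9.93892551e-01 1.10352121e-01 4.80771856e-05]
[580.46469362 123.76716805  66.89177062] [-0.4088804  -0.0993848   0.90716012] 18549 24.884195487937898 13.661702216295632
```

View pics/w2.png

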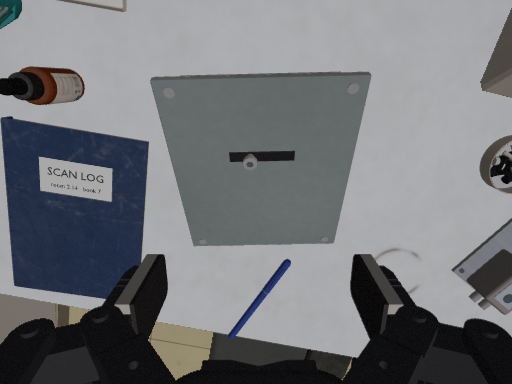

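The wrist view shows the panel at (152–370, 73–247), its dark cross slot at columns 229–295, row 156, and the screw head at about (250,161), left of the slot's middle.

```bash
python3 - <<'E'
from h import *
z=np.load("pics/w2_3.npz");p,d,T=z["p"],z["d"],z["T"];K,M=cam("wrist",T);W=cloud(d,K,M)
m=np.zeros(d.shape,np.uint8);cv2.fillConvexPoly(m,np.array([[165,85],[357,85],[325,235],[203,235]]),1)
c0,n,_=plane(W[(m>0)&np.isfinite(W[...,0])])
def hit(uv,h):
    r=M[:3,:3]@np.array([(uv[0]-K[0,2])/K[0,0],(uv[1]-K[1,2])/K[1,1],1]);o=M[:3,3]
    return o+r*((c0+n*h-o)@n)/(r@n)
# panel outline by height above plane
h=(W-c0)@n
mm=((abs(h)<3)).astype(np.uint8);mm=cv2.morphologyEx(mm,cv2.MORPH_OPEN,np.ones((5,5)))
cs=max(cv2.findContours(mm,cv2.RETR_EXTERNAL,cv2.CHAIN_APPROX_NONE)[0],key=cv2.contourArea)
ap=cv2.approxPolyDP(cs,8,True)[:,0];print("corners",ap.tolist())
C=np.array([hit(a,0) for a in ap]);print(C.round(1))
g=cv2.cvtColor(p,cv2.COLOR_BGR2GRAY)
roi=(slice(145,172),slice(220,305))
dk=(g[roi]<70);v,u=np.nonzero(dk);print("slot",u.min()+220,u.max()+220,v.min()+145,v.max()+145,len(u))
# ends: fit centreline of slot
a=hit((u.min()+220-.5,np.median(v[u<u.min()+4])+145),0);b=hit((u.max()+220+.5,np.median(v[u>u.max()-4])+145),0);print(a,b,(a+b)/2,"yaw",np.degrees(np.arctan2(*( (a-b)[[0,1]]*[-1,1]))))
yaw=np.arctan2(-n[1],-n[0]);print("plane",c0,n,np.degrees(np.arccos(n[2])),np.degrees(yaw))
np.set_printoptions(linewidth=200);print(g[148:174,238:264])
hh=h[148:174,238:264];v,u=np.nonzero(hh>7);print("head by depth",u.mean()+238,v.mean()+148,len(u))
E
```

```text
corners [[370, 74], [151, 79], [193, 244], [333, 242]]
[[676.2  62.3 103.4]
 [636.4 223.9 103.5]
 [454.3 180.   16.1]
 [493.2  16.4  15.3]]
slot 229 294 151 165 573
[582.89092464 156.40809828  71.68435376] [597.00889974  97.31608022  71.43240112] [589.94991219 126.86208925  71.55837744] yaw 13.436943781045889
plane [585.70891829 124.72117342  69.39734508] [-0.41033387 -0.10189886  0.90622444] 25.011297356098122 13.946237532835754
[[106 107 106 107 107 109 107 106 106 106 106 106 107 104 105 105 104 104 104 105 105 106 105 105 105 105]
 [104 105 106 107 106 107 106 105 106 106 105 106 104 105 105 106 103 105 105 104 103 106 106 107 105 105]
 [104 107 107 106 106 106 106 106 106 106 106 105 105 106 104 104 103 104 104 104 104 105 106 106 106 105]
 [105 107 106 107 106 107 106 106 107 107  89  86  86  86  86  86  86  86  85  87  88  70  70  68  68  69]
 [ 40  40  41  41  38  41  40  39  42  42  36  35  33  33  34  36  35  35  37  35  35  33  33  31  29  31]
 [ 24  23  24  24  26  23  23  22  23  23  23  40  41  23  25  22  24  24  26  25  26  23  22  25  26  25]
 [ 23  25  27  21  26  2
[... 1472 characters left out ...]
]
 [105 105 105 105 107 107 108 116 124 123 123 121 121 123 123 124 119 109 108 106 104 105 106 106 105 106]
 [106 105 106 105 107 106 105 108 109 115 118 124 123 121 114 114 108 106 107 105 106 106 106 107 107 107]
 [105 105 105 106 106 106 108 106 109 109 108 110 110 109 109 108 106 108 106 106 106 105 106 107 106 107]
 [104 106 106 107 106 106 107 108 107 108 109 108 110 108 108 107 107 106 107 107 106 106 106 107 108 107]
 [106 105 106 106 107 105 106 106 106 107 106 108 107 108 108 107 107 105 106 107 106 107 107 108 107 107]
 [106 106 106 105 106 105 106 106 105 106 108 106 108 107 107 108 108 106 107 106 107 107 107 107 108 108]]
head by depth 249.41573033707866 162.37640449438203 178
```

Request:
step_arm:
  deltas:
    - [[-1,-5,0],-6]
    - [[-2,-10,0],-12]
    - [[-4,-16,0],-18]
    - [[-5,-22,-2],-25]
    - [[-7,-28,-4],-32]
    - [[-7.5,-32,-6],-38]
    - [[-7.5,-32.7,-9],-39.5]
    - [[-7.5,-32.7,-13],-39.5]
    - [[-7.5,-32.7,-17],-39.5]
    - [[-7.5,-32.7,-19.5],-39.5]
    - [[-7.5,-32.7,-21],-39.5]
    - [[-7.5,-32.7,-21],-39.5]

```text
t: 4.47
eef_pos: [496.3, -199.5, 32.4]
tcp_rot: [-0.0, 0.973, -0.231, -0.001]
force: [0.3, -0.4, 0.9]
opening: 85.3
gripper_force: 0.0
```

Request:
step_arm:
  deltas:
    - [[0,0,0],0]
    - [[0,0,0],0]
    - [[0,0,0],0]
    - [[0,0,0],0]
    - [[0,0,0],0]
    - [[0,0,0],0]
    - [[0,0,0],0]
  fingers: 3
  newtons: 25

```text
t: 5.35
eef_pos: [498.0, -200.3, 34.6]
tcp_rot: [0.0, 0.973, -0.231, 0.001]
force: [-1.4, 0.8, 5.5]
opening: 39.4
gripper_force: 27.1
```

```bash
python3 - <<'E'
from h import *
z=np.load("pics/w2_3.npz");K,M=cam("wrist",z["T"])
yw=np.radians(13.8);a=np.radians(25)
px=np.array([np.cos(a)*np.cos(yw),np.cos(a)*np.sin(yw),np.sin(a)]);py=np.array([-np.sin(yw),np.cos(yw),0]);pz=np.cross(px,py)
c0=np.array([585.709,124.721,69.397])
def hit(uv,h):
    r=M[:3,:3]@np.array([(uv[0]-K[0,2])/K[0,0],(uv[1]-K[1,2])/K[1,1],1]);o=M[:3,3]
    return o+r*((c0+pz*h-o)@pz)/(r@pz)
mid=np.array([589.95,126.86,71.56])
S=hit((249.8,163.8),11.5)-pz*11.5
print("screw",S,"in panel",np.array([px,py,pz])@(S-mid))
from itertools import product
C=np.array([[676.2,62.3,103.4],[636.4,223.9,103.5],[454.3,180,16.1],[493.2,16.4,15.3]])
print(((C-mid)@np.array([px,py,pz]).T).round(1));print(px,py,pz)
E
```

```text
screw [587.46236827 137.69341819  71.63392997] in panel [ 1.83783227e-01  1.11140872e+01 -4.12683445e-03]
[[ 7.540e+01 -8.330e+01 -0.000e+00]
 [ 7.540e+01  8.320e+01  1.000e-01]
 [-1.313e+02  8.400e+01  1.000e-01]
 [-1.328e+02 -8.420e+01 -1.000e-01]]
[0.88014656 0.21618473 0.42261826] [-0.23853346  0.97113428  0.        ] [-0.41041908 -0.1008086   0.90630779]
```

Request:
step_arm:
  deltas:
    - [[0,0,2],0]
    - [[0,0,6],0]
    - [[0,3,10],4]
    - [[0,8,11.5],10]
    - [[0,13,11.5],16]
    - [[0,18,11.5],23]
    - [[0,23,11.5],30]
    - [[-0.5,28,11.5],36]
    - [[-0.6,31,11.5],40]
    - [[-0.6,31.4,11.5],40.5]
    - [[-0.6,31.4,11.5],40.5]
    - [[-0.6,31.4,11.5],40.5]

```text
t: 6.85
eef_pos: [490.8, 113.3, 147.9]
tcp_rot: [0.0, 0.993, 0.119, -0.0]
force: [-0.1, -1.1, -3.7]
opening: 39.8
gripper_force: 26.7
```

Request:
step_arm:
  deltas:
    - [[0,0,0],0]
    - [[0,0,0],0]

```text
t: 7.1
eef_pos: [491.1, 113.6, 148.3]
tcp_rot: [0.0, 0.993, 0.119, -0.0]
force: [1.2, 0.5, -3.8]
opening: 39.7
gripper_force: 26.7
```

```bash
python3 - <<'E'
from h import *
s=monitor.read_state();print(s["eef_pos"],s["tcp_rot"],s["force"])
T=pose();p,d=optics.capture("wrist");np.savez("pics/w3.npz",p=p,d=d,T=T)
q,_=optics.capture("side")
a=cv2.resize(p[60:360,110:410],(400,400));b=cv2.resize(q[110:240,170:300],(400,400),interpolation=cv2.INTER_CUBIC)
cv2.imwrite("pics/w3.png",np.hstack([a,b]))
E
```

```text
[491.12535908 113.56452575 148.28355436] [ 3.52504140e-05  9.92868198e-01  1.19217197e-01 -1.00442965e-05] [ 1.22399717  0.46659703 -3.78214305]
```

View pics/w3.png

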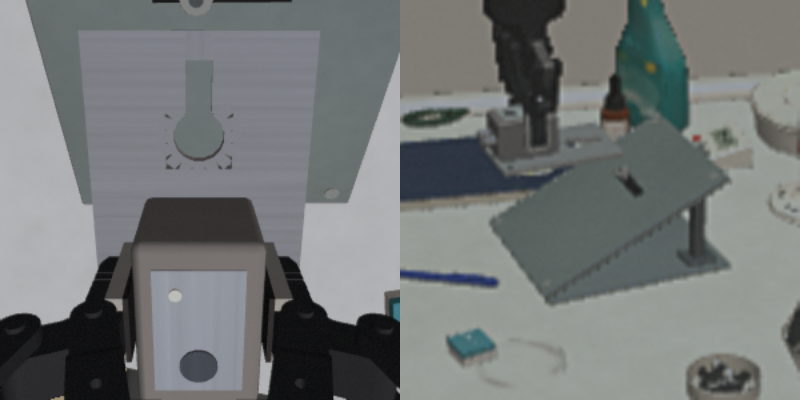

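The left crop shows the module gripped square, hole at crop (198,136), and the screw beyond the nose at (196,3). The right crop shows it held clear above the panel. Now I'll measure the hole and the plate's tilt in the tool frame.

```bash
cat > meas.py <<'E'
from h import *
def meas(p,d,T,verbose=True):
    """plate plane and hole centre, world, from the wrist image"""
    K,M=cam("wrist",T);W=cloud(d,K,M)
    m=np.zeros(d.shape,np.uint8);m[90:195,182:335]=1;m[100:190,228:292]=0
    c0,n,k=plane(W[(m>0)&np.isfinite(W[...,0])])
    h=(W-c0)@n
    # keyhole: through-hole pixels lie well below the plate
    a=((h<-6)|~np.isfinite(h)).astype(np.uint8);a[:, :215]=0;a[:,305:]=0;a[:80]=0;a[205:]=0
    a=cv2.morphologyEx(a,cv2.MORPH_OPEN,np.ones((3,3)))
    return K,M,c0,n,k,a
E
python3 - <<'E'
from meas import *
z=np.load("pics/w3.npz");p,d,T=z["p"],z["d"],z["T"];K,M,c0,n,k,a=meas(p,d,T)
Rt=T[:3,:3];print("plane",c0,n,k,"tilt deg",np.degrees(np.arccos(n[2])),"tool-frame normal",Rt.T@n)
g=cv2.cvtColor(p,cv2.COLOR_BGR2GRAY).astype(int)
hsv=cv2.cvtColor(p,cv2.COLOR_BGR2HSV)
def hit(u,v,o=0):
    r=M[:3,:3]@np.array([(u-K[0,2])/K[0,0],(v-K[1,2])/K[1,1],1]);q=M[:3,3]
    return q+r*((c0+n*o-q)@n)/(r@n)
def tool(P): return Rt.T@(P-T[:3,3])
# green-ish (panel seen through keyhole) vs bluish plate
b=(p[...,0].astype(int)-p[...,1])<1
mask=np.zeros_like(b,np.uint8);mask[100:182,232:288]=1
mm=(b&(mask>0)).astype(np.uint8);mm=cv2.morphologyEx(mm,cv2.MORPH_OPEN,np.ones((3,3)))
nn,l,st,c=cv2.connectedComponentsWithStats(mm);i=1+np.argmax(st[1:,4]);print(st[i])
for r in range(st[i,1],st[i,1]+st[i,3],4):
    u=np.nonzero(l[r]==i)[0];print(r,u.min(),u.max(),end=" | ")
u=np.nonzero((l==i).any(0))[0]
for nm,uv in (("hole c est",(258.5,162)),("nose L",(110+79*.75,60+30*.75)),("nose R",(110+320*.75,60+30*.75))):
    print(nm,tool(hit(*uv)).round(1),hit(*uv).round(1))
E
```

```text
plane [545.81280598 126.91208776 119.3986293 ] [2.38256426e-03 8.82473392e-05 9.99997158e-01] 10119 tilt deg 0.13660461179000072 tool-frame normal [ 2.30737971e-03  5.45897863e-04 -9.99997189e-01]
[241 148  37  32 777]
148 268 270 | 152 263 274 | 156 242 276 | 160 243 277 | 164 241 275 | 168 242 276 | 172 243 274 | 176 247 270 | hole c est [46.6  0.6 28.9] [536.5 124.  119.4]
nose L [ 82.5 -38.6  28.9] [562.2 170.6 119.4]
nose R [82.4 40.9 29. ] [580.9  93.3 119.3]
```

Request:
step_arm:
  deltas:
    - [[0,0,-2],0]
    - [[0,0,-4],0]
    - [[0,0,-4.6],0]
    - [[0,0,-5.0],0]
    - [[0,0,-5.3],0]
    - [[0,0,-5.6],0]
    - [[0,0,-5.9],0]
    - [[0,0,-6.2],0]
    - [[0,0,-6.2],0]
  newtons: 20

```text
t: 8.32
eef_pos: [489.3, 113.8, 86.3]
tcp_rot: [0.0, 0.993, 0.12, -0.002]
force: [-6.0, -2.1, 0.5]
opening: 39.6
gripper_force: 27.7
```

Request:
step_arm:
  deltas:
    - [[0,0,-0.3],0]
    - [[0,0,-0.6],0]
    - [[0,0,-0.9],0]
    - [[0,0,-1.2],0]
    - [[0,0,-1.2],0]

```text
t: 8.95
eef_pos: [489.5, 113.9, 74.2]
tcp_rot: [0.0, 0.993, 0.12, -0.002]
force: [-3.9, -0.9, 0.0]
opening: 39.8
gripper_force: 28.5
```

Request:
step_arm:
  deltas:
    - [[0,0,-0.3],0]
    - [[0,0,-0.6],0]
    - [[0,0,-0.8],0]
    - [[0,0,-1.0],0]
    - [[0,0,-1.1],0]
    - [[0,0,-1.1],0]

```text
t: 9.7
eef_pos: [490.1, 114.1, 63.5]
tcp_rot: [0.0, 0.993, 0.12, -0.001]
force: [-3.9, -1.0, 0.1]
opening: 39.7
gripper_force: 29.6
```

```bash
python3 - <<'E'
from h import *
s=monitor.read_state();print(s["eef_pos"],s["force"])
T=pose();p,d=optics.capture("wrist");np.savez("pics/w4.npz",p=p,d=d,T=T)
K,M=cam("wrist",T);W=cloud(d,K,M)
m=np.zeros(d.shape,np.uint8);m[100:170,195:225]=1;m[100:170,295:325]=1
c0,n,k=plane(W[(m>0)&np.isfinite(W[...,0])]);print(c0,n,k,np.degrees(np.arccos(n[2])),np.degrees(np.arctan2(-n[1],-n[0])))
cv2.imwrite("pics/w4.png",p[40:340,100:420])
E
```

```text
[490.09887405 114.05600176  63.51494155] [-3.91276719 -1.00269905  0.13725684]
[551.84064171 128.09884865  60.14714006] [-0.38236979 -0.09475989  0.91913759] 4164 23.199672854502793 13.918768533146443
```

View pics/w4.png

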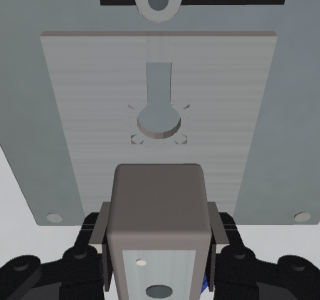

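The crop shows the plate tilted to about 23.2° with its nose just below the screw; the hole is at crop (158,122). A little further down will bring it flat.

Request:
step_arm:
  deltas:
    - [[0,0,-0.1],0]
    - [[0,0,-0.2],0]
    - [[0,0,-0.3],0]
    - [[0,0,-0.3],0]

```text
t: 10.25
eef_pos: [490.6, 114.2, 60.9]
tcp_rot: [0.0, 0.993, 0.12, -0.001]
force: [-6.4, -1.2, 3.6]
opening: 39.8
gripper_force: 30.2
```

```bash
cat > m2.py <<'E'
from h import *
import sys
px=np.array([0.88014656,0.21618473,0.42261826]);py=np.array([-0.23853346,0.97113428,0]);pz=np.cross(px,py);mid=np.array([589.95,126.86,71.56])
def go(tag):
    s=monitor.read_state();T=pose();p,d=optics.capture("wrist");np.savez(f"pics/{tag}.npz",p=p,d=d,T=T)
    K,M=cam("wrist",T);W=cloud(d,K,M)
    m=np.zeros(d.shape,np.uint8);m[100:170,195:225]=1;m[100:170,295:325]=1
    c0,n,k=plane(W[(m>0)&np.isfinite(W[...,0])])
    print(s["t"],s["eef_pos"],s["force"],"tilt",np.degrees(np.arccos(n[2])),"yaw",np.degrees(np.arctan2(-n[1],-n[0])),"plate top above panel",(c0-mid)@pz)
    return p,d,T,K,M,c0,n
if __name__=="__main__":
    p=go(sys.argv[1])[0];cv2.imwrite(f"pics/{sys.argv[1]}.png",p)
E
python3 m2.py w5
```

```text
10.25 [490.58456257 114.15323562  60.934929  ] [-6.37773617 -1.18870701  3.56534805] tilt 25.14907666855683 yaw 13.928463765586919 plate top above panel 4.472810540431778
```

```bash
python3 -c "
import cv2
p=cv2.imread('pics/w5.png');cv2.imwrite('pics/w5c.png',cv2.resize(p[30:180,178:338],None,fx=4,fy=4,interpolation=cv2.INTER_CUBIC))"
```

```text
(no output)
```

View pics/w5c.png

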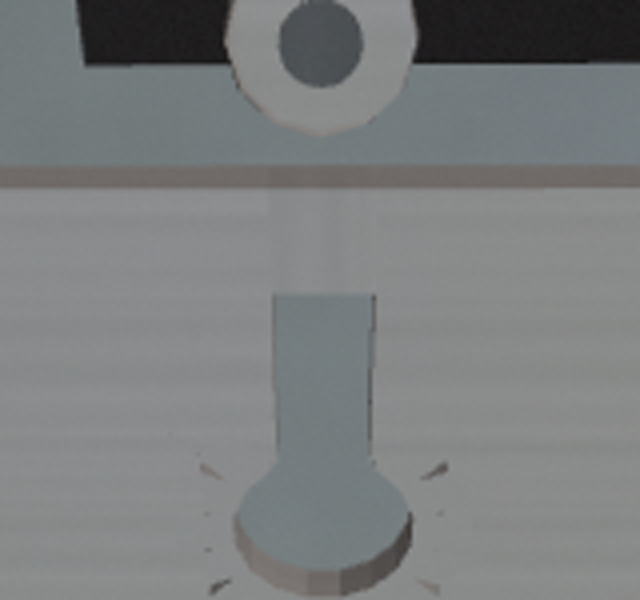

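The crop shows the screw head at (321,43), the slot end at row 295, the nose's top edge at row 187, and the round hole centred at column 323 with its near rim at row 595.

```bash
python3 - <<'E'
from m2 import *
z=np.load("pics/w5.npz");T=z["T"];K,M=cam("wrist",T);B=np.array([px,py,pz])
def hit(cu,cv,h):
    u=178+(cu+.5)/4-.5;v=30+(cv+.5)/4-.5
    r=M[:3,:3]@np.array([(u-K[0,2])/K[0,0],(v-K[1,2])/K[1,1],1]);q=M[:3,3]
    P=q+r*((mid+pz*h-q)@pz)/(r@pz);return (B@(P-mid)).round(2)
print("screw",hit(321,43,11.5))
for k,a in dict(nose=(323,187),slotend=(323,295),holenear=(323,595),holeL=(234,520),holeR=(412,520),slotL=(274,380),slotR=(373,380)).items(): print(k,hit(*a,4.5))
print("tcp",B@(T[:3,3]-mid), "tilt tcp yaw",np.degrees(2*np.arctan2(.1198,.9928)))
E
```

```text
screw [-0.52 10.79 11.5 ]
nose [-14.3   10.68   4.5 ]
slotend [-24.08  10.7    4.5 ]
holenear [-59.15  10.77   4.5 ]
holeL [-49.02  19.7    4.5 ]
holeR [-49.06   1.8    4.5 ]
slotL [-32.68  15.22   4.5 ]
slotR [-32.7    6.12   4.5 ]
tcp [-94.69350538  11.36200712  32.43283786] tilt tcp yaw 13.761093486589932
```

Request:
step_arm:
  deltas:
    - [[-0.2,-0.05,0.45],0]
    - [[-0.4,-0.1,0.9],0]
    - [[-0.74,-0.18,1.63],0]
    - [[0.5,0.1,2.2],0]
    - [[2,0.5,2.95],0]
    - [[3.2,0.8,3.5],0]
    - [[3.64,0.9,3.73],0]
    - [[3.64,0.9,3.73],0]
    - [[3.64,0.9,3.73],0]
  newtons: 30

```text
t: 11.42
eef_pos: [526.6, 123.1, 97.0]
tcp_rot: [0.0, 0.993, 0.12, -0.001]
force: [-1.1, -0.3, -2.9]
opening: 39.6
gripper_force: 30.7
```

```bash
python3 m2.py w6; python3 -c "
import cv2
p=cv2.imread('pics/w6.png');cv2.imwrite('pics/w6c.png',cv2.resize(p[50:200,178:338],None,fx=4,fy=4,interpolation=cv2.INTER_CUBIC))"
```

```text
11.425 [526.61609238 123.08888983  96.95612147] [-1.14725379 -0.29756037 -2.8965597 ] tilt 24.822595688198486 yaw 13.868915654811307 plate top above panel 21.126654747305754
```

View pics/w6c.png

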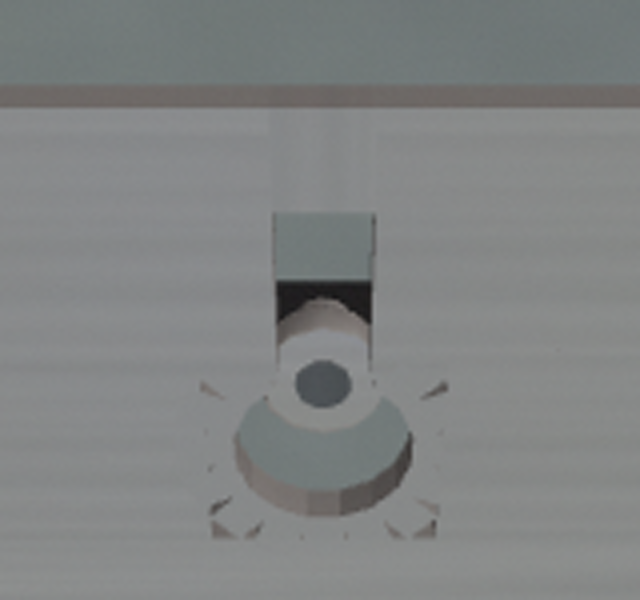

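Screw head centre is at crop (323,384), seen through the keyhole; the hole's near rim is at row 516, its sides at 234 and 412. I'll cast both onto their planes.

```bash
python3 - <<'E'
from m2 import *
z=np.load("pics/w6.npz");T=z["T"];K,M=cam("wrist",T);B=np.array([px,py,pz])
def hit(cu,cv,h):
    u=178+(cu+.5)/4-.5;v=50+(cv+.5)/4-.5
    r=M[:3,:3]@np.array([(u-K[0,2])/K[0,0],(v-K[1,2])/K[1,1],1]);q=M[:3,3]
    P=q+r*((mid+pz*h-q)@pz)/(r@pz);return (B@(P-mid)).round(2)
print("screw",hit(323,384,11.5))
for k,a in dict(nose=(323,107),slotend=(323,212),holenear=(323,516),holeL=(234,440),holeR=(412,440)).items(): print(k,hit(*a,21.1),hit(*a,22.5))
print("tcp",B@(T[:3,3]-mid))
E
```

```text
screw [-0.52 10.83 11.5 ]
nose [34.41 10.75 21.1 ] [35.05 10.75 22.5 ]
slotend [24.89 10.77 21.1 ] [25.66 10.77 22.5 ]
holenear [-10.74  10.85  21.1 ] [-9.49 10.85 22.5 ]
holeL [-0.44 19.81 21.1 ] [ 0.68 19.69 22.5 ]
holeR [-0.47  1.85 21.1 ] [ 0.64  1.97 22.5 ]
tcp [-45.82551269  11.44500176  49.39030706]
```

Request:
step_arm:
  deltas:
    - [[0.09,0.02,0.04],0]
    - [[0.17,0.04,-0.14],0]
    - [[0.25,0.06,-0.32],0]
    - [[0.33,0.08,-0.5],0]
    - [[0.42,0.1,-0.68],0]
    - [[0.5,0.12,-0.87],0]
    - [[0.5,0.12,-0.87],0]

```text
t: 12.35
eef_pos: [532.3, 124.4, 88.6]
tcp_rot: [0.0, 0.993, 0.12, -0.0]
force: [-0.4, 0.2, -2.4]
opening: 39.6
gripper_force: 30.7
```

Request:
step_arm:
  deltas:
    - [[0.08,0.02,-0.18],0]
    - [[0.16,0.04,-0.36],0]
    - [[0.22,0.05,-0.48],0]
    - [[0.27,0.07,-0.59],0]
    - [[0.27,0.07,-0.59],0]
  newtons: 20

```text
t: 12.98
eef_pos: [535.1, 125.1, 82.8]
tcp_rot: [-0.0, 0.993, 0.12, -0.0]
force: [0.2, -0.1, -2.4]
opening: 39.5
gripper_force: 30.7
```

```bash
python3 m2.py w7
```

```text
12.975 [535.05092339 125.1201853   82.8406944 ] [ 0.22640102 -0.07842734 -2.37131528] tilt 24.93317735090985 yaw 14.02455198425419 plate top above panel 4.7417475356381225
```

Request:
step_arm:
  deltas:
    - [[0.03,0.01,-0.07],0]
    - [[0.06,0.01,-0.13],0]
    - [[0.06,0.01,-0.13],0]
    - [[0.06,0.01,-0.13],0]
    - [[0.06,0.01,-0.13],0]

```text
t: 13.65
eef_pos: [535.4, 125.2, 82.5]
tcp_rot: [-0.0, 0.993, 0.12, -0.0]
force: [-4.7, -0.8, 4.8]
opening: 39.5
gripper_force: 31.6
```

```bash
python3 m2.py w8;  python3 -c "
import cv2
p=cv2.imread('pics/w8.png');cv2.imwrite('pics/w8c.png',cv2.resize(p[50:200,178:338],None,fx=4,fy=4,interpolation=cv2.INTER_CUBIC))"
```

```text
13.65 [535.36659895 125.19496246  82.46547928] [-4.69554986 -0.84637546  4.76473188] tilt 25.111886491653134 yaw 13.931303753591484 plate top above panel 4.488223235949274
```

View pics/w8c.png

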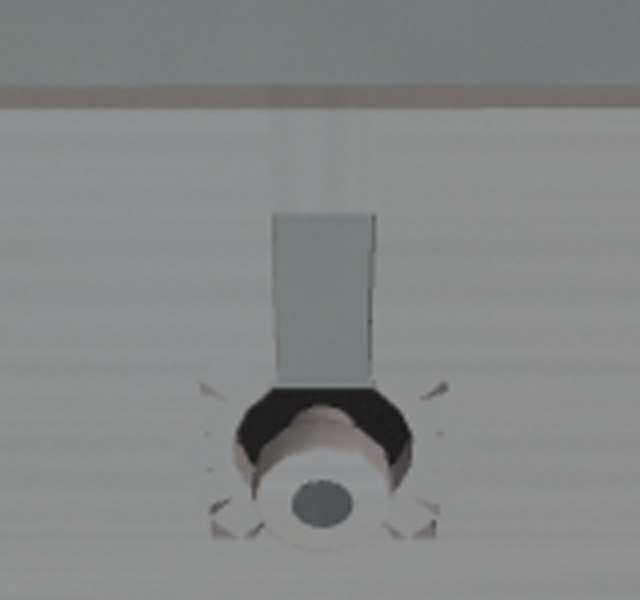

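The plate lies flat, with the screw head at crop (322,505) through the round hole. Next I'll ease the pressure and pull down the slope.

Request:
step_arm:
  deltas:
    - [[-0.03,-0.01,0.06],0]
    - [[-0.29,-0.08,-0.07],0]
    - [[-0.56,-0.14,-0.19],0]
    - [[-0.82,-0.2,-0.32],0]
    - [[-1.09,-0.27,-0.45],0]
    - [[-1.35,-0.33,-0.57],0]
    - [[-1.61,-0.4,-0.7],0]
    - [[-1.79,-0.44,-0.79],0]
    - [[-1.79,-0.44,-0.79],0]

```text
t: 14.82
eef_pos: [517.9, 120.8, 74.0]
tcp_rot: [-0.0, 0.993, 0.12, 0.0]
force: [-0.4, -0.5, 5.7]
opening: 39.4
gripper_force: 31.7
```

Request:
step_arm:
  deltas:
    - [[-0.09,-0.02,-0.04],0]
    - [[-0.18,-0.04,-0.08],0]
    - [[-0.26,-0.06,-0.13],0]
    - [[-0.26,-0.06,-0.13],0]
    - [[-0.26,-0.06,-0.13],0]

```text
t: 15.45
eef_pos: [515.7, 120.3, 73.0]
tcp_rot: [-0.0, 0.993, 0.12, 0.001]
force: [-0.6, -0.3, 6.4]
opening: 39.7
gripper_force: 31.8
```

Request:
step_arm:
  deltas:
    - [[-0.04,-0.01,-0.02],0]
    - [[-0.09,-0.02,-0.04],0]
    - [[-0.13,-0.03,-0.06],0]
    - [[-0.13,-0.03,-0.06],0]
    - [[-0.13,-0.03,-0.06],0]

```text
t: 16.08
eef_pos: [514.4, 120.0, 72.4]
tcp_rot: [-0.0, 0.993, 0.12, 0.001]
force: [-0.7, -0.8, 5.9]
opening: 39.7
gripper_force: 31.9
```

```bash
python3 m2.py w9;  python3 -c "
import cv2
p=cv2.imread('pics/w9.png');cv2.imwrite('pics/w9c.png',cv2.resize(p[50:200,178:338],None,fx=4,fy=4,interpolation=cv2.INTER_CUBIC))"
```

```text
16.075 [514.40669796 120.02117714  72.39174756] [-0.74833818 -0.76462945  5.93601877] tilt 25.092769197768096 yaw 14.004138995865407 plate top above panel 4.487964537698657
```

View pics/w9c.png

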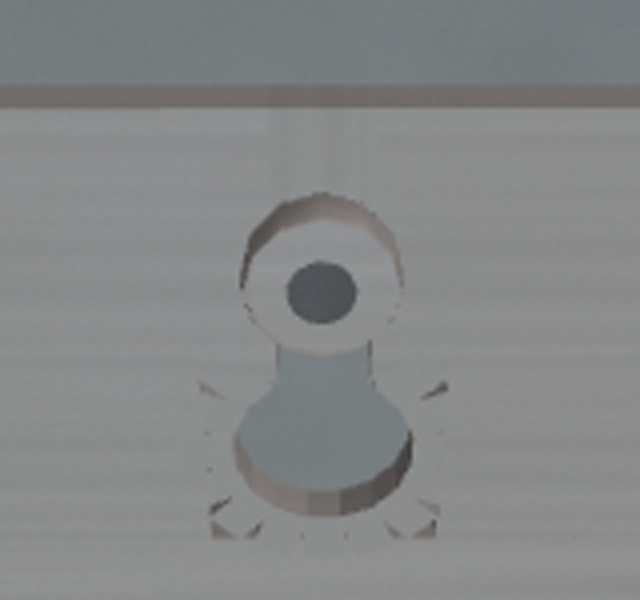

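The screw is now far up the slot (head at crop (322,292)), plate flat. I'll feel for the end.

Request:
step_arm:
  deltas:
    - [[-0.04,-0.01,-0.02],0]
    - [[-0.09,-0.02,-0.04],0]
    - [[-0.09,-0.02,-0.04],0]
    - [[-0.09,-0.02,-0.04],0]

```text
t: 16.62
eef_pos: [514.1, 119.9, 72.2]
tcp_rot: [-0.0, 0.993, 0.12, 0.001]
force: [1.2, 0.4, 5.8]
opening: 39.8
gripper_force: 31.8
```

```bash
python3 - <<'E'
from m2 import *
z=np.load("pics/w9.npz");T=z["T"];K,M=cam("wrist",T);B=np.array([px,py,pz])
def hit(cu,cv,h):
    u=178+(cu+.5)/4-.5;v=50+(cv+.5)/4-.5
    r=M[:3,:3]@np.array([(u-K[0,2])/K[0,0],(v-K[1,2])/K[1,1],1]);q=M[:3,3]
    P=q+r*((mid+pz*h-q)@pz)/(r@pz);return (B@(P-mid)).round(2)
print("screw",hit(322,292,11.5),"nose",hit(322,107,4.5),"holenear",hit(322,516,4.5))
E
```

```text
screw [-0.43 10.8  11.5 ] nose [12.76 10.77  4.5 ] holenear [-32.23  10.89   4.5 ]
```

Request:
step_arm:
  deltas:
    - [[0,0,0],0]
    - [[0,0,0],0]
    - [[0,0,0],0]
    - [[0,0,0],0]
    - [[0,0,0],0]
    - [[0,0,0],0]
  fingers: 7.5

```text
t: 17.38
eef_pos: [513.0, 119.8, 71.5]
tcp_rot: [0.0, 0.993, 0.12, -0.0]
force: [-1.3, -0.1, 1.1]
opening: 75.1
gripper_force: 0.0
```

Request:
step_arm:
  deltas:
    - [[0,0,1],0]
    - [[0,0,3],0]
    - [[-1,0,6],0]
    - [[-2,0,9],0]
    - [[-2,0,10],0]
    - [[-2,0,10],0]
    - [[-2,0,10],0]
    - [[-2,0,10],0]

```text
t: 18.38
eef_pos: [492.4, 119.6, 170.0]
tcp_rot: [0.0, 0.993, 0.12, -0.001]
force: [0.3, -0.9, 0.4]
opening: 74.9
gripper_force: 0.0
```

```bash
cat > fin.py <<'E'
from m2 import *
s=monitor.read_state();T=pose();p,d=optics.capture("wrist");np.savez("pics/w10.npz",p=p,d=d,T=T);cv2.imwrite("pics/w10.png",cv2.resize(p[20:320,150:370],None,fx=2,fy=2))
print(s["eef_pos"],s["force"],s["opening"])
E
python3 fin.py
```

```text
[492.35029972 119.55851367 170.03823083] [ 0.3350456  -0.86674555  0.35839897] 74.87925027504072
```

View pics/w10.png

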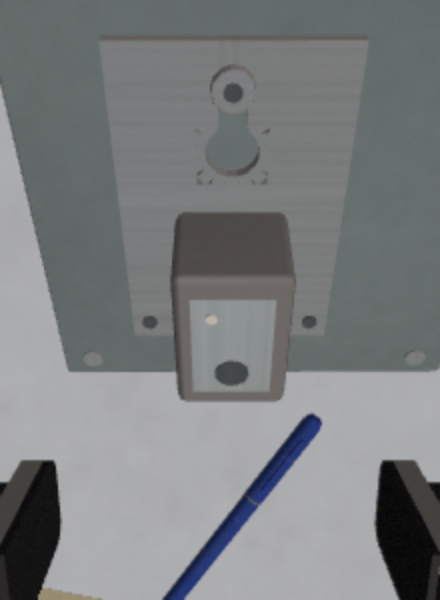

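The released module hangs square and flat, screw head at crop (233,92) at the top of the slot. I'll check the numbers before handing in.

```bash
python3 - <<'E'
from m2 import *
z=np.load("pics/w10.npz");T=z["T"];d=z["d"];K,M=cam("wrist",T);B=np.array([px,py,pz]);W=cloud(d,K,M)
m=np.zeros(d.shape,np.uint8);m[50:120,212:245]=1;m[50:120,287:320]=1
c0,n,k=plane(W[m>0]);print("tilt vs panel deg",np.degrees(np.arccos(n@pz)),"top",(c0-mid)@pz)
def hit(cu,cv,h):
    u=150+(cu+.5)/2-.5;v=20+(cv+.5)/2-.5
    r=M[:3,:3]@np.array([(u-K[0,2])/K[0,0],(v-K[1,2])/K[1,1],1]);q=M[:3,3]
    P=q+r*((mid+pz*h-q)@pz)/(r@pz);return (B@(P-mid)).round(2)
print("screw",hit(233,92,11.5),"nose",hit(234,39,4.5),"holenear",hit(232,175,4.5),"tail",hit(232,336,4.5))
E
```

```text
Traceback (most recent call last):
  File "h.py", line 17, in plane
    c=P.mean(0);n=np.linalg.svd(P-c,full_matrices=False)[2][2];n*=np.sign(n[2]);r=(P-c)@n
                  ~~~~~~~~~~~~~^^^^^^^^^^^^^^^^^^^^^^^^^
numpy.linalg.LinAlgError: SVD did not converge
```

```bash
python3 - <<'E'
from m2 import *
z=np.load("pics/w10.npz");T=z["T"];d=z["d"];K,M=cam("wrist",T);B=np.array([px,py,pz]);W=cloud(d,K,M)
m=np.zeros(d.shape,np.uint8);m[50:120,212:245]=1;m[50:120,287:320]=1
c0,n,k=plane(W[(m>0)&np.isfinite(W[...,0])]);print("tilt vs panel deg",np.degrees(np.arccos(n@pz)),"top",(c0-mid)@pz)
def hit(cu,cv,h):
    u=150+(cu+.5)/2-.5;v=20+(cv+.5)/2-.5
    r=M[:3,:3]@np.array([(u-K[0,2])/K[0,0],(v-K[1,2])/K[1,1],1]);q=M[:3,3]
    P=q+r*((mid+pz*h-q)@pz)/(r@pz);return (B@(P-mid)).round(2)
print("screw",hit(233,92,11.5),"nose",hit(234,39,4.5),"holenear",hit(232,175,4.5),"tail",hit(232,336,4.5))
E
```

```text
tilt vs panel deg 0.154749150857812 top 4.506295778878524
screw [-0.32 10.82 11.5 ] nose [12.6  10.59  4.5 ] holenear [-32.17  10.58   4.5 ] tail [-108.29    9.56    4.5 ]
```

```bash
python3 -c "
from cell import ticket
print(ticket.sign_off())"
```

```text
the job is handed in; nothing more can be done
None
```

The module hangs flat on the panel with the screw within about 1 mm of the slot end, released and clear of the gripper, and I handed the job in at about 18 s; sign-off gave no verdict.

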